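# Close the oil tank with its click-stop filler cap

### The job

Close the grey oil tank: pick up the black winged cap from the bench, set it on the tank's filler neck so that its two lugs drop through the notches, and turn it clockwise until its ratchet has clicked exactly twice. Do not press hard or go on to a third click, then let go and leave the cap seated and locked. Leave the bottle, the grey sleeve and the blue spacer alone.

Things in the scene. Friction and masses are not known exactly. Their poses are not given: they have to be found in the camera images.
- cap: Black filler cap, outer grip: a knurled disc 56 mm in diameter and 12 mm high with an upright wing (grip bar) on top, 52 mm long, 12 mm thick, 30 mm high. About 0.17 kg (varies by a third). Origin: centre of the disc's underside, 14.5 mm above the plug's bottom; z up through the wing, x along the wing. It starts standing upright on the bench on its plug.
- wing (a point): Grip point: on the cap's axis, mid-wing, 30 mm above the disc's underside (18 mm above its top); axes as the cap. With the plug held fast, turning the wing clockwise works the ratchet, 0.26 rad a click: each tooth resists with about 0.25 Nm for some 0.15 rad, then snaps over and the torque drops to nil. Angle of wing to lugs at rest after 1, 2, 3 clicks: 0.26, 0.51, 0.77 rad. No running back.
- lugs (a point): Centre of the bottom of the cap's grey plug, 14.5 mm below the disc's underside: a round stem 27 mm in diameter with two lugs on either side of its bottom, 40 mm over their tips, 8 mm wide, 7 mm high. x along the lugs, z up. At the start the lugs lie along the wing. The plug turns with the outer grip until it is held fast; then the grip turns on against the ratchet (see wing).
- tank: The grey oil tank, fixed to the bench: a box 90 x 90 mm and 90 mm high on a 116 mm square foot plate 6 mm thick, with an aluminium flange as its top. Origin: centre of its underside; z up, x along the line of the two notches.
- neck (a point): Centre of the filler hole on the flange's upper face, 90 mm above the bench. Flange 6 mm thick; hole 30 mm in diameter with two facing notches along x (44 mm over their ends, 10.5 mm wide); the cap fits either way round. Seated, its disc lies on the flange. Turned clockwise, its lugs slide below the flange to a hidden stop after 0.5 to 0.95 rad; then the ratchet works. It bears 35 N.
- oil_bottle: Bystander: white plastic oil bottle, 52 mm in diameter, 130 mm high, standing about 145 mm from the tank, beyond it and to its right. Origin: centre of its underside.
- sleeve: Bystander: dark grey tube, 28 mm in diameter, 45 mm high, standing to the right of the tank. Origin: centre of its underside.
- spacer: Bystander: blue plastic spacer ring, 36 mm in diameter, 20 mm high, lying nearer to the robot. Origin: centre of its underside.
Mind the look-alikes: they are no part of the job. Of the things like the cap, leave any that is pink or yellow; of the rest the larger one is meant.

How it is judged:
By the outcome, as a careful person would: the job done as asked, in the order asked, and still so for the second after the job is handed in, with the robot touching nothing.
It also fails if it takes over 72 s, if anything falls off the work surface, if the arm or the gripper's body presses on something with over 40 N, if the wrist force passes 120 N, or if a joint passes its speed limit or range.

### The arm

A 6-joint arm with a two-finger parallel gripper is mounted at the origin on the work surface. World frame = base frame: x ahead of the robot, y to its left, z up, the work surface at z = 0. Lengths are in m, angles in rad, forces in N, time in s.
With the tool pointing down it reaches from about 0.375 to 0.975 m from the base axis. Payload 3.8 kg.
Tool frame: the origin (TCP) lies on the centre line of the jaws, within the pads' length; the fingertips stand 17 mm ahead of it and the grasp point (between the pads) lies 2 mm behind it; z points along the fingers, y is the line along which they close (so a half turn about z gives the same grasp; the last joint's range is limited). The gripper opens to 88 mm and grips with 3 to 60 N. Pads are 18 mm wide; open, the fingers measure 123 mm over their backs; the gripper's body (75 mm by 187 mm) begins 45 mm behind the grasp point.
Start: joints at [1.255, 0.264, 1.604, -0, 1.274, -0.037], TCP at [0.186, 0.649, 0.256] pointing down, gripper open.
Joint ranges: [-2.63, 2.63], [-0.94, 2.18], [0.31, 2.57], [-1.31, 4.45], [0, 2.66], [-2.55, 2.55]. Speed limits (rad/s): [2.57, 2.57, 3.14, 3.14, 3.14, 3.14].

### API

Orientations are given as [roll, pitch, yaw] about the fixed x, y, z axes, in that order (R = Rz(yaw) Ry(pitch) Rx(roll)).
In Python, from plant import read_state, camera, sign_off gives the robot as it stands.
- The arm moves only by the tool drive_tool, never from a script. Its argument "plan" is text: rows parted by semicolons, each of 7 numbers parted by spaces: the finger opening in m, from 0 to 0.0881, then the shift along the world's x, y, z in fractions of the full range, 1 being 0.75 m, then the turn, a rotation vector about the world's x, y, z in normalised numbers (1 is 180 degrees). In form: gripper x y z rx ry rz; .... A call has exactly 5 rows; each row is the pose to reach, as a shift and turn from the pose commanded when the call began; what a row does not reach only later rows make up. A row lasts 1/10 s, in which the tool goes at most 50 mm and 8.59 degrees, less where a joint would pass 70% of its speed; a pose out of reach is approached as far as the arm can. A shift or turn number past 1, either way, is cut back to 1. A call with a gripper value outside its range is refused whole. The fingers move at their own pace and stop on an object; "squeeze" is the grip in N (left out, the last holds). Time passes only in rows, so rows that repeat a pose let the fingers close, or fill a call up. It gives the time, the measured TCP pose, the force, the opening and the grip force at its end, in the units of the state.
- read_state(): the state, without advancing time (a new reading comes with each control period).
- camera(name): name is "scene" or "top"; returns a dict with "frame" (400x640x3 uint8, red, green, blue), "z_map" (400x640 float32, m along the optical axis (not along the pixel's ray), 0 where there is no reading), "fov_y" (degrees; the focal length in pixels is half the picture's height over the tangent of half this angle, whatever the lens; pixels are square), "cx", "cy" (the principal point, pixels), "dist" ([k1, k2, p1, p2, k3] as OpenCV has them; the pictures are not rectified), "pose" (4x4, takes a point from camera to world coordinates). Camera axes: x right, y up, looking along -z (the intrinsics and any distortion apply to the point x, -y, -z); pixel columns grow to the right and rows downward; lengths in m; the calibration is good to about 2 mm. A picture is of the moment at which its call begins.
- sign_off(): hands the job in; it is judged then, once.
The state is a dict: "time": time; "q": joint angles; "dq": joint speeds; "joint_efforts": joint torques, N m; "tcp_pos": TCP position; "orientation": TCP orientation; "force": force on the tool from outside, world axes, zero at the start; "ft_torque": the same for the moment, N m; "grip_width": opening from 0.0 (shut) to 1.0 (fully open); "finger_force": force on a finger pad.
Only numpy, scipy, OpenCV 4.12 (cv2) and the standard library are available. Lean on these libraries where they do the work, as an engineer would, in place of code of your own. Each camera call takes 0.05 s, during which the arm holds its last target. There are 200 camera calls.

## Working session

There is one attempt and no reset: what is moved stays moved. The work goes in short steps, Python scripts to look and compute and a tool call to move; the robot and the scene stay as the last step left them, time stands still between calls to the robot, and variables do not carry over. Pictures are saved under pics/ and viewed, at most 10 in all, crops included, and the job is handed in when it is done.

Besides the shell and the picture viewer there is one more tool, called after ">>>" as name(argument=value, ...), one argument or row to a line, values as JSON. drive_tool: Moves the arm, as the interface text tells. Its arguments: {"type":"object","properties":{"plan":{"type":"string"},"squeeze":{"type":"number"}},"required":["plan"]}

```bash
mkdir -p pics
cat > h.py <<'E'
import numpy as np, cv2
from plant import read_state, camera
def grab(n):
    c=camera(n); h=c["frame"].shape[0]; f=h/2/np.tan(np.radians(c["fov_y"])/2)
    c["K"]=np.array([[f,0,c["cx"]],[0,f,c["cy"]],[0,0,1.]]); c["d"]=np.array(c["dist"],float); return c
def rays(c,uv):
    p=cv2.undistortPoints(np.array(uv,float).reshape(-1,1,2),c["K"],c["d"]).reshape(-1,2)
    return np.c_[p[:,0],-p[:,1],-np.ones(len(p))]
def onplane(c,uv,z):
    P=np.array(c["pose"]); r=rays(c,uv)@P[:3,:3].T; o=P[:3,3]
    return o+r*((z-o[2])/r[:,2])[:,None]
def bydepth(c,uv):
    P=np.array(c["pose"]); uv=np.array(uv).reshape(-1,2)
    zz=c["z_map"][uv[:,1].astype(int),uv[:,0].astype(int)]
    return (rays(c,uv)*zz[:,None])@P[:3,:3].T+P[:3,3]
def cloud(c):
    v,u=np.mgrid[0:400,0:640]; return bydepth(c,np.c_[u.ravel(),v.ravel()]).reshape(400,640,3)
E
python3 - <<'E'
from h import *
for n in("scene","top"):
    c=grab(n); cv2.imwrite(f"pics/{n}0.png",c["frame"][:,:,::-1]); print(n,np.round(c["pose"],3).tolist(),c["d"],c["fov_y"])
    W=cloud(c); np.save(n+"0.npy",W)
print(read_state())
E
```

```text
scene [[0.355, -0.615, 0.704, 1.149], [0.935, 0.233, -0.268, -0.27], [0.001, 0.753, 0.658, 0.656], [0.0, 0.0, 0.0, 1.0]] [-0.13859012  0.          0.          0.          0.        ] 43.98146736929136
top [[0.065, 0.977, -0.202, 0.404], [-0.998, 0.063, -0.016, -0.038], [-0.002, 0.203, 0.979, 0.943], [0.0, 0.0, 0.0, 1.0]] [-0.09328933  0.          0.          0.          0.        ] 45.83926328310117
{'time': 0.1, 'q': array([ 1.25509724e+00,  2.64695643e-01,  1.60521351e+00, -3.46384710e-05,
        1.27372234e+00, -3.68723974e-02]), 'dq': array([-2.45288903e-04, -1.33335729e-03, -2.79905501e-03,  9.72332918e-04,
       -1.06834070e-04,  7.62340438e-05]), 'joint_efforts': array([ 7.16193354e-04, -5.03611600e+01, -3.58077335e+01,  7.31517957e-02,
        2.32059049e-02, -5.40721157e-05]), 'tcp_pos': array([0.18558489, 0.64835673, 0.25451339]), 'orientation': array([-3.13955398e+00, -4.20818803e-05,  2.86277610e+00]), 'force': array([-0.20765908,  0.12088758, -0.3814515 ]), 'ft_torque': array([-0.0482709 ,  0.01157919,  0.02737284]), 'finger_force': 0.0, 'grip_width': 1.004562035112359}
```

View pics/scene0.png

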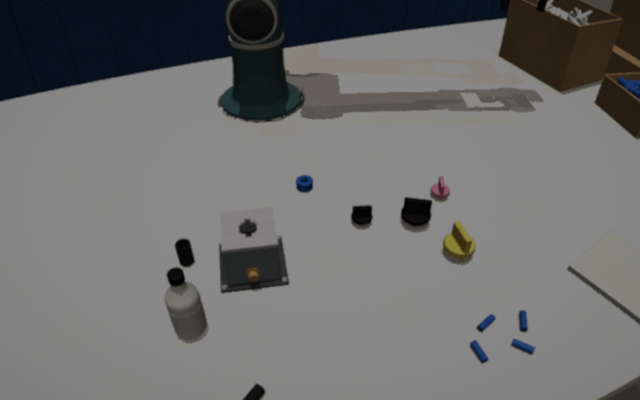

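View pics/top0.png

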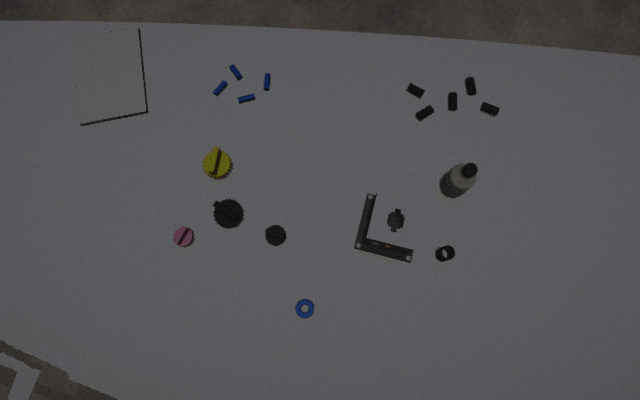

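The black candidates are the large cap at scene (416,210) / top (228,213) and the small one at scene (362,214) / top (275,235). The pink cap at (440,188) and the yellow one at (460,243) are excluded. The large black cap fits the description. The tank is at scene (248,240), with its hole at top (396,220). Next I'll confirm in one crop and measure.

Run:
```python
from h import *
S=grab("scene");T=grab("top")
def crop(c,u0,v0,w,h,k):
    im=c["frame"][v0:v0+h,u0:u0+w,::-1]; return cv2.resize(cv2.convertScaleAbs(im,alpha=2.2,beta=15),None,fx=k,fy=k,interpolation=cv2.INTER_CUBIC)
a=np.hstack([crop(S,340,165,130,95,3),crop(T,170,140,130,95,3)])
b=np.hstack([crop(S,205,190,130,95,3),crop(T,340,180,130,95,3)])
cv2.imwrite("pics/crop1.png",np.vstack([a,b]))
for n,c,bb in(("scene",S,(395,190,440,232)),("top",T,(205,190,250,235))):
    W=cloud(c)[bb[1]:bb[3],bb[0]:bb[2]].reshape(-1,3); g=c["frame"][bb[1]:bb[3],bb[0]:bb[2]].reshape(-1,3)
    ok=np.abs(W).max(1)<3
    print(n,"zpct",np.round(np.percentile(W[ok,2],[1,10,50,80,90,95,99]),4))
    for lo,hi in((.017,.032),(.048,.065)):
        m=ok&(W[:,2]>lo)&(W[:,2]<hi)
        p=W[m,:2].astype(np.float32)
        if len(p)>5:
            r=cv2.minAreaRect(p); print(lo,len(p),np.round(p.mean(0),4),r,"z",np.median(W[m,2]))
            print("circ",cv2.minEnclosingCircle(p))
for n,c,bb in(("scene",S,(210,195,295,295)),("top",T,(340,180,440,280))):
    W=cloud(c)[bb[1]:bb[3],bb[0]:bb[2]]; g=c["frame"][bb[1]:bb[3],bb[0]:bb[2]].max(2)
    m=(W[:,:,2]>.08)&(W[:,:,2]<.1); p=W[m][:,:2].astype(np.float32); print(n,"flange",len(p),cv2.minAreaRect(p),np.median(W[m][:,2]))
    hole=(g<(70 if n=="top" else 75)).astype(np.uint8)
    k,l,st,ce=cv2.connectedComponentsWithStats(hole)
    for i in range(1,k):
        if 40<st[i,4]: 
            cc=ce[i]+bb[:2]; ys,xs=np.where(l==i)
            P=onplane(c,np.c_[xs+bb[0],ys+bb[1]],.09)[:,:2].astype(np.float32)
            print("blob",st[i],cc,onplane(c,[cc],.09)[0].round(4),cv2.minAreaRect(P))
```

```text
scene zpct [-0.0039 -0.0026 -0.      0.0309  0.0478  0.054   0.0562]
0.017 374 [0.5754 0.1458] ((0.5574162602424622, 0.17891450226306915), (0.05556580051779747, 0.12078392505645752), 20.557119369506836) z 0.024589146187821986
circ ((0.5517061352729797, 0.17704088985919952), 0.06137102097272873)
0.048 180 [0.5684 0.1491] ((0.5663477778434753, 0.1498955935239792), (0.05071244016289711, 0.015563534572720528), 60.68891525268555) z 0.054035135952676505
circ ((0.5648828744888306, 0.15071801841259003), 0.026180069893598557)
top zpct [-0.0032 -0.0013  0.0017  0.0271  0.03    0.0564  0.059 ]
0.017 475 [0.5646 0.1476] ((0.5656480193138123, 0.1484057754278183), (0.0552571564912796, 0.056519076228141785), 52.55826950073242) z 0.026867719292124725
circ ((0.5660866498947144, 0.14901427924633026), 0.02910235896706581)
0.048 165 [0.5655 0.1483] ((0.5659565925598145, 0.14872030913829803), (0.05038372054696083, 0.012275478802621365), 56.903953552246094) z 0.05669752622706126
circ ((0.5655624866485596, 0.14902164041996002), 0.025331709533929825)
scene flange 2059 ((0.5612261891365051, -0.17121613025665
[... 485 characters left out ...]
191 ((0.561448335647583, -0.17263594269752502), (0.09153834730386734, 0.09111639857292175), 79.09266662597656) 0.09040281380902515
blob [  14   13   60   70 1190] [377.43613445 237.21428571] [ 0.527  -0.1408  0.09  ] ((0.5483458638191223, -0.16040918231010437), (0.10672350227832794, 0.11001903563737869), 78.93911743164062)
blob [ 47  28  18  25 288] [395.38888889 219.88541667] [ 0.5611 -0.1725  0.09  ] ((0.5612124800682068, -0.17232415080070496), (0.030210116878151894, 0.04405824467539787), 77.84097290039062)
blob [95 67  5 14 55] [437.34545455 253.74545455] [ 0.5036 -0.251   0.09  ] ((0.5041418075561523, -0.2504062056541443), (0.023745324462652206, 0.007349713705480099), 0.9726980924606323)
```

View pics/crop1.png

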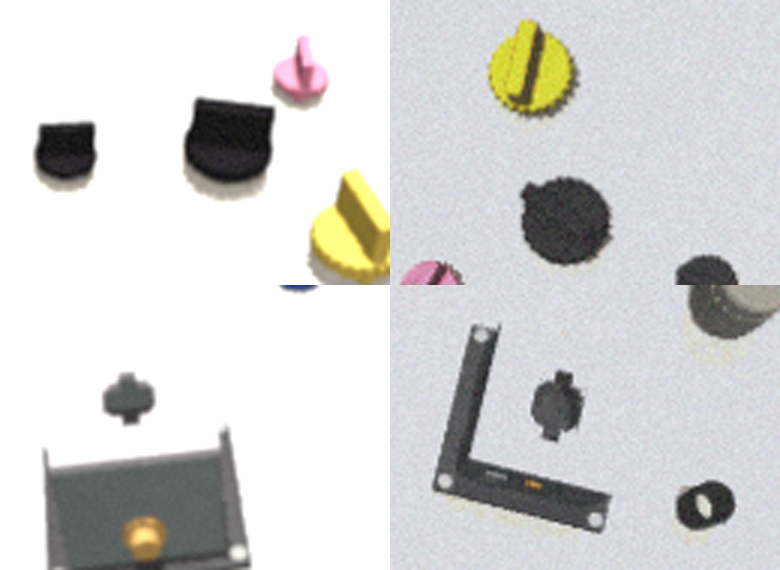

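The crop confirms it: the large black cap is upright at scene (416,210), and the tank hole's notches are at top (396,220). The cap is at about (0.566, 0.149) with its wing at about 58°. The neck is at about (0.5614, -0.172) with its notch line at about -11°. Moving above the cap.

The rows are not in the units I measure in: shifts go in shares of 0.75 m and turns go in shares of 180 degrees. I convert before sending: -0.165 m / 0.75 = -0.22, -0.132 m / 0.75 = -0.176, 25 degrees / 180 = 0.1389.

>>> drive_tool(
  plan="0.06 0.0333 -0.044 -0.0093 0 0 0.0278; 0.06 0.0667 -0.088 -0.0187 0 0 0.0556; 0.06 0.1 -0.132 -0.028 0 0 0.0833; 0.06 0.1333 -0.176 -0.0373 0 0 0.1111; 0.06 0.1667 -0.22 -0.0467 0 0 0.1389",
  squeeze=45,
)

```text
time: 0.7
tcp_pos: [0.3114, 0.4825, 0.2203]
orientation: [-3.141, -0.0, -2.98]
force: [-0.1, 0.5, -0.2]
grip_width: 0.682
finger_force: 0.0
```

In the tool's units: -0.165 m / 0.75 = -0.22, -0.132 m / 0.75 = -0.176, 25 degrees / 180 = 0.1389.

>>> drive_tool(
  plan="0.05 0.0333 -0.044 -0.0093 0 0 0.0278; 0.05 0.0667 -0.088 -0.0187 0 0 0.0556; 0.05 0.1 -0.132 -0.028 0 0 0.0833; 0.05 0.1333 -0.176 -0.0373 0 0 0.1111; 0.05 0.1667 -0.22 -0.0467 0 0 0.1389",
)

```text
time: 1.2
tcp_pos: [0.4365, 0.3174, 0.1855]
orientation: [-3.142, 0.0, -2.544]
force: [0.0, 1.1, 0.2]
grip_width: 0.569
finger_force: 0.0
```

In the tool's units: -0.169 m / 0.75 = -0.2253, 0.13 m / 0.75 = 0.1733, 24 degrees / 180 = 0.1333.

>>> drive_tool(
  plan="0.04 0.04 -0.0453 -0.0093 0 0 0.0278; 0.04 0.08 -0.0893 -0.0187 0 0 0.0556; 0.04 0.12 -0.1333 -0.028 0 0 0.0833; 0.04 0.1733 -0.2253 -0.04 0 0 0.1111; 0.04 0.1733 -0.2253 -0.04 0 0 0.1333",
)

```text
time: 1.7
tcp_pos: [0.567, 0.1471, 0.1551]
orientation: [-3.141, -0.001, -2.127]
force: [0.1, 0.9, 0.1]
grip_width: 0.454
finger_force: 0.0
```

Run:
```python
from h import *
s=read_state(); print(s["time"],s["q"].round(3),s["tcp_pos"].round(4),s["orientation"].round(4), "alpha",np.degrees(s["orientation"][2])-90)
T=np.load("top0.npy"); W=T[190:235,205:250].reshape(-1,3)
for lo in(.048,.052):
    p=W[(W[:,2]>lo)&(W[:,2]<.065)][:,:2]; q=p-p.mean(0); v=np.linalg.svd(q,full_matrices=False)[2][0]; print(p.mean(0),np.degrees(np.arctan2(v[1],v[0])))
```

```text
1.7 [ 2.120e-01  1.800e-01  1.900e+00 -1.000e-03  1.062e+00 -2.373e+00] [0.567  0.1471 0.1551] [-3.1413e+00 -8.0000e-04 -2.1271e+00] alpha -211.87599727582304
[0.5656039 0.148399 ] -122.52282448612823
[0.56587352 0.14863852] -122.47520947193522
```

In the tool's units: -0.107 m / 0.75 = -0.1427, -0.001 m / 0.75 = -0.0013, -0.5 degrees / 180 = -0.0028.

>>> drive_tool(
  plan="0.04 -0.0013 0.0023 -0.0267 0 0 -0.0028; 0.04 -0.0013 0.0023 -0.06 0 0 -0.0028; 0.04 -0.0013 0.0023 -0.1 0 0 -0.0028; 0.04 -0.0013 0.0023 -0.1333 0 0 -0.0028; 0.04 -0.0013 0.0023 -0.1427 0 0 -0.0028",
)

```text
time: 2.2
tcp_pos: [0.5621, 0.1509, 0.0454]
orientation: [3.137, -0.004, -2.138]
force: [-0.2, 0.9, -0.8]
grip_width: 0.461
finger_force: 0.0
```

>>> drive_tool(
  plan="0.03 0 0 0 0 0 0; 0.02 0 0 0 0 0 0; 0.01 0 0 0 0 0 0; 0 0 0 0 0 0 0; 0 0 0 0 0 0 0",
)

```text
time: 2.7
tcp_pos: [0.5661, 0.152, 0.0503]
orientation: [-3.139, 0.002, -2.138]
force: [0.2, -0.2, 4.5]
grip_width: 0.133
finger_force: 45.0
```

In the tool's units: 0.08 m / 0.75 = 0.1067, 0.04 m / 0.75 = 0.0533.

>>> drive_tool(
  plan="0 0 0 0 0 0 0; 0 0 0 0 0 0 0; 0 0 0 0.0133 0 0 0; 0 0 0 0.0533 0 0 0; 0 0 0 0.1067 0 0 0",
)

```text
time: 3.2
tcp_pos: [0.5618, 0.151, 0.1268]
orientation: [3.136, -0.005, -2.138]
force: [0.7, 0.4, -1.6]
grip_width: 0.133
finger_force: 45.0
```

In the tool's units: 0.06 m / 0.75 = 0.08, 0.04 m / 0.75 = 0.0533.

>>> drive_tool(
  plan="0 0 0 0.0533 0 0 0; 0 0 0 0.08 0 0 0; 0 0 0 0.08 0 0 0; 0 0 0 0.08 0 0 0; 0 0 0 0.08 0 0 0",
)

```text
time: 3.7
tcp_pos: [0.5631, 0.1512, 0.1863]
orientation: [3.139, -0.003, -2.138]
force: [-0.3, 0.5, -1.8]
grip_width: 0.13
finger_force: 45.0
```

Run:
```python
from h import *
S=grab("scene");T=grab("top");s=read_state(); print(s["tcp_pos"],np.degrees(s["orientation"]),s["force"],s["ft_torque"])
cv2.imwrite("pics/lift.png",np.hstack([cv2.resize(cv2.convertScaleAbs(c["frame"][v:v+150,u:u+130,::-1],alpha=2.2,beta=15),None,fx=3,fy=3) for c,u,v in((S,350,90),(T,160,130))]))
```

```text
[0.56317178 0.15129305 0.18614464] [ 179.81724612   -0.18201347 -122.47142292] [-0.54747483 -0.37297576 -1.87020102] [ 0.07671642  0.07778809 -0.01925706]
```

View pics/lift.png

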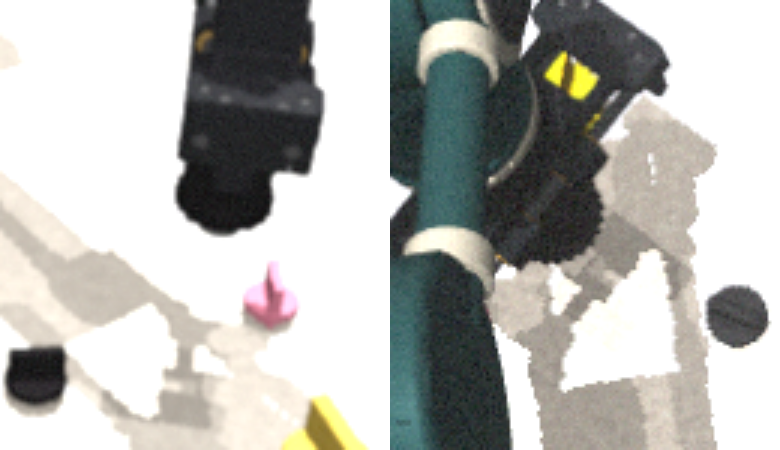

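The cap is held level in the jaws, with its disc at crop (225,205). Carrying it over the tank.

In the tool's units: -0.17 m / 0.75 = -0.2267, -0.09 m / 0.75 = -0.12, -36 degrees / 180 = -0.2.

>>> drive_tool(
  plan="0 0 -0.0267 0.004 0 0 -0.0278; 0 0 -0.0667 0.0067 0 0 -0.0667; 0 0 -0.12 0.0067 0 0 -0.1111; 0 0 -0.1733 0.0067 0 0 -0.1556; 0 0 -0.2267 0.0067 0 0 -0.2",
)

```text
time: 4.3
tcp_pos: [0.5638, -0.0196, 0.1921]
orientation: [3.14, -0.002, -2.771]
force: [1.0, 0.7, -2.0]
grip_width: 0.13
finger_force: 45.0
```

In the tool's units: -0.153 m / 0.75 = -0.204, -0.14 m / 0.75 = -0.1867, -32.5 degrees / 180 = -0.1806.

>>> drive_tool(
  plan="0 0 -0.0533 0 0 0 -0.0444; 0 0 -0.1067 0 0 0 -0.0889; 0 0 -0.1533 0 0 0 -0.1333; 0 0.0013 -0.1867 0 0 0 -0.1667; 0 0.0013 -0.204 0 0 0 -0.1806",
)

```text
time: 4.8
tcp_pos: [0.5649, -0.1733, 0.1921]
orientation: [3.142, -0.002, 2.946]
force: [0.6, -0.6, -1.0]
grip_width: 0.129
finger_force: 45.0
```

In the tool's units: -0.025 m / 0.75 = -0.0333, -0.015 m / 0.75 = -0.02.

>>> drive_tool(
  plan="0 0 0 -0.0067 0 0 0; 0 0 0 -0.02 0 0 0; 0 0 0 -0.0333 0 0 0; 0 0 0 -0.0333 0 0 0; 0 0 0 -0.0333 0 0 0",
)

```text
time: 5.3
tcp_pos: [0.5653, -0.1702, 0.1678]
orientation: [3.141, -0.002, 2.952]
force: [0.1, 0.3, -1.0]
grip_width: 0.136
finger_force: 45.0
```

>>> drive_tool(
  plan="0 0 0 0 0 0 0; 0 0 0 0 0 0 0; 0 0 0 0 0 0 0; 0 0 0 0 0 0 0; 0 0 0 0 0 0 0",
)

```text
time: 5.8
tcp_pos: [0.5658, -0.1715, 0.1689]
orientation: [-3.142, 0.0, 2.95]
force: [-0.0, -0.1, -1.1]
grip_width: 0.134
finger_force: 45.0
```

Run:
```python
from h import *
S=grab("scene");T=grab("top");s=read_state(); print(s["tcp_pos"],np.degrees(s["orientation"]),s["force"],s["ft_torque"],s["q"].round(2))
np.save("S1.npy",S["frame"]);np.save("T1.npy",T["frame"]);np.save("Sc1.npy",cloud(S));np.save("Tc1.npy",cloud(T))
cv2.imwrite("pics/hover.png",np.hstack([cv2.resize(cv2.convertScaleAbs(c["frame"][v:v+150,u:u+130,::-1],alpha=2.2,beta=25),None,fx=3,fy=3) for c,u,v in((S,190,110),(T,320,140))]))
```

```text
[ 0.56580849 -0.17146891  0.16883792] [-1.79997263e+02  1.39199840e-02  1.69019133e+02] [-0.80842536  0.2859363  -2.17639181] [-0.00076167  0.05056899  0.02227716] [-0.34  0.18  1.88 -0.    1.09 -1.72]
```

View pics/hover.png

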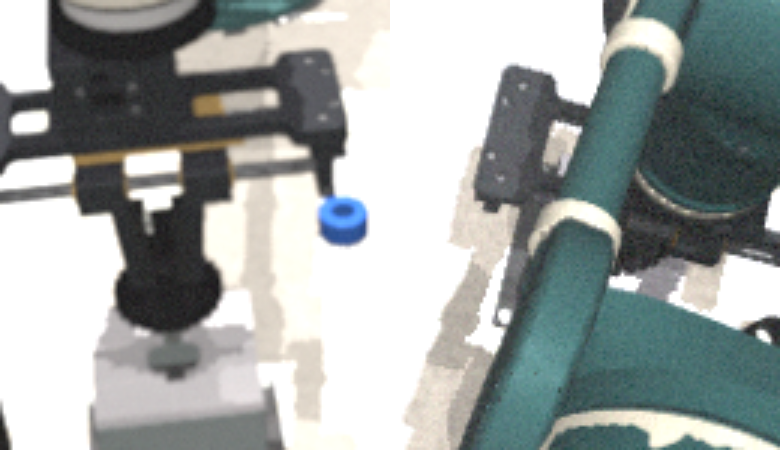

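```bash
cat > disc.py <<'E'
from h import *
from scipy.optimize import least_squares
def disc(S,zb,bb=(222,185,272,228)):
    g=S["frame"].max(2).astype(int)
    P=[]
    for u in range(bb[0],bb[2]):
        col=g[bb[1]:bb[3],u]; d=np.where(col<40)[0]
        if len(d)<2: continue
        v=d[-1]
        if v+1>=len(col): continue
        a,b=col[v],col[v+1]; P.append((u,bb[1]+v+np.clip((40-a)/max(b-a,1),0,1)))
    P=np.array(P); X=onplane(S,P,zb)[:,:2]
    f=lambda c:np.hypot(X[:,0]-c[0],X[:,1]-c[1])-.028
    r=least_squares(f,X.mean(0)-[.015,0],loss="soft_l1",f_scale=.0007)
    return r.x,f(r.x),P
E
python3 - <<'E'
from disc import *
S=grab("scene"); W=np.load("Sc1.npy"); s=read_state(); print(s["tcp_pos"])
m=(S["frame"].max(2)<40); m[:185]=0;m[222:]=0;m[:,:225]=0;m[:,268:]=0
print(np.round(np.percentile(W[m][:,2],[1,10,30,50,70,90]),4))
for zb in(.131,.133,.135,.137):
    x,r,P=disc(S,zb); print(zb,x.round(4),(r*1e3).round(1))
# neck recheck by the same method: earlier values
E
```

```text
[ 0.56576253 -0.1714304   0.16875867]
[0.134  0.1406 0.1437 0.1562 0.1721 0.1816]
0.131 [ 0.5608 -0.1701] [-0.2 -0.2 -0.3 -0.6 -0.5 -0.4 -1.5 -2.1 -1.9 -1.8 -1.8 -0.9  0.5  0.8
  0.8  1.9  7.2  9.2 10.5 13.  10.6  1.9  1.3  0.8  0.  -0.4 -0.  -0.8
 -1.9 -1.5 -1.1 -1.4 -1.  -1.1 -0.3]
0.133 [ 0.5629 -0.1704] [-0.3 -0.3 -0.3 -0.7 -0.5 -0.4 -1.5 -2.  -1.9 -1.8 -1.7 -0.9  0.5  0.8
  0.8  2.   7.2  9.2 10.5 13.  10.6  1.9  1.3  0.9  0.  -0.4 -0.  -0.8
 -1.9 -1.5 -1.1 -1.4 -1.  -1.2 -0.4]
0.135 [ 0.565  -0.1708] [-0.3 -0.3 -0.4 -0.7 -0.5 -0.4 -1.4 -2.  -1.9 -1.8 -1.7 -0.8  0.5  0.8
  0.8  2.   7.2  9.2 10.5 13.  10.6  2.   1.3  0.9  0.1 -0.4 -0.  -0.8
 -1.9 -1.5 -1.1 -1.5 -1.1 -1.3 -0.5]
0.137 [ 0.5672 -0.1711] [-0.4 -0.3 -0.4 -0.7 -0.5 -0.4 -1.4 -2.  -1.8 -1.7 -1.7 -0.8  0.5  0.9
  0.9  2.   7.2  9.2 10.5 12.9 10.5  2.   1.4  0.9  0.1 -0.4 -0.  -0.8
 -1.9 -1.5 -1.1 -1.5 -1.1 -1.3 -0.6]
```

In the tool's units: -0.025 m / 0.75 = -0.0333, -0.0015 m / 0.75 = -0.002.

>>> drive_tool(
  plan="0 -0.002 -0.0013 -0.0067 0 0 0; 0 -0.002 -0.0013 -0.02 0 0 0; 0 -0.002 -0.0013 -0.0293 0 0 0; 0 -0.002 -0.0013 -0.0333 0 0 0; 0 -0.002 -0.0013 -0.0333 0 0 0",
)

```text
time: 6.45
tcp_pos: [0.5635, -0.1721, 0.1424]
orientation: [3.141, -0.002, 2.95]
force: [-0.1, -0.6, -2.0]
grip_width: 0.131
finger_force: 45.0
```

In the tool's units: -0.003 m / 0.75 = -0.004, -0.002 m / 0.75 = -0.0027.

>>> drive_tool(
  plan="0 0 0 0 0 0 0; 0 0 0 0 0 0 0; 0 0 0 -0.0013 0 0 0; 0 0 0 -0.0027 0 0 0; 0 0 0 -0.004 0 0 0",
)

```text
time: 6.95
tcp_pos: [0.5643, -0.1724, 0.1408]
orientation: [-3.142, 0.0, 2.95]
force: [-0.4, -1.1, -2.0]
grip_width: 0.131
finger_force: 45.0
```

In the tool's units: -0.003 m / 0.75 = -0.004, -0.002 m / 0.75 = -0.0027.

>>> drive_tool(
  plan="0 0 0 -0.0013 0 0 0; 0 0 0 -0.0027 0 0 0; 0 0 0 -0.004 0 0 0; 0 0 0 -0.004 0 0 0; 0 0 0 -0.004 0 0 0",
)

```text
time: 7.45
tcp_pos: [0.5642, -0.1723, 0.1376]
orientation: [3.142, -0.0, 2.95]
force: [0.8, 0.1, -1.1]
grip_width: 0.13
finger_force: 45.0
```

Run:
```python
from plant import *
s=read_state(); print(s["tcp_pos"],s["force"],s["ft_torque"],s["orientation"])
```

```text
[ 0.56421415 -0.17234577  0.13763324] [ 0.77718882  0.09215887 -1.13852223] [-0.03108024 -0.0025307  -0.00365391] [ 3.14157158e+00 -1.35979568e-04  2.95007783e+00]
```

In the tool's units: -0.003 m / 0.75 = -0.004, -0.002 m / 0.75 = -0.0027.

>>> drive_tool(
  plan="0 0 0 -0.0013 0 0 0; 0 0 0 -0.0027 0 0 0; 0 0 0 -0.004 0 0 0; 0 0 0 -0.004 0 0 0; 0 0 0 -0.004 0 0 0",
)

```text
time: 7.95
tcp_pos: [0.5642, -0.1724, 0.1347]
orientation: [3.142, -0.0, 2.95]
force: [0.3, -0.4, -1.4]
grip_width: 0.132
finger_force: 45.0
```

In the tool's units: -0.003 m / 0.75 = -0.004, -0.002 m / 0.75 = -0.0027.

>>> drive_tool(
  plan="0 0 0 -0.0013 0 0 0; 0 0 0 -0.0027 0 0 0; 0 0 0 -0.004 0 0 0; 0 0 0 -0.004 0 0 0; 0 0 0 -0.004 0 0 0",
)

```text
time: 8.45
tcp_pos: [0.5642, -0.1724, 0.1316]
orientation: [3.142, -0.0, 2.95]
force: [-0.3, 1.0, -1.6]
grip_width: 0.132
finger_force: 45.0
```

Run:
```python
from plant import *
s=read_state(); print(s["tcp_pos"],s["force"],s["ft_torque"],s["orientation"])
```

```text
[ 0.56424898 -0.17235188  0.13164649] [-0.297787   0.9798312 -1.5969357] [ 0.01981719  0.01509577 -0.008144  ] [ 3.14155568e+00 -7.31260667e-05  2.95004828e+00]
```

In the tool's units: -0.003 m / 0.75 = -0.004, -0.002 m / 0.75 = -0.0027.

>>> drive_tool(
  plan="0 0 0 -0.0013 0 0 0; 0 0 0 -0.0027 0 0 0; 0 0 0 -0.004 0 0 0; 0 0 0 -0.004 0 0 0; 0 0 0 -0.004 0 0 0",
)

```text
time: 8.95
tcp_pos: [0.5642, -0.1724, 0.1286]
orientation: [-3.142, -0.0, 2.95]
force: [-0.1, 0.5, -2.3]
grip_width: 0.134
finger_force: 45.0
```

>>> drive_tool(
  plan="0 0 0 -0.0007 0 0 0; 0 0 0 -0.0013 0 0 0; 0 0 0 -0.002 0 0 0; 0 0 0 -0.0027 0 0 0; 0 0 0 -0.0027 0 0 0",
)

```text
time: 9.45
tcp_pos: [0.5642, -0.1723, 0.1266]
orientation: [3.142, -0.0, 2.95]
force: [1.7, 0.7, -1.1]
grip_width: 0.131
finger_force: 45.0
```

Run:
```python
from plant import *
s=read_state(); print(s["tcp_pos"],s["force"],s["ft_torque"],s["orientation"])
```

```text
[ 0.56418382 -0.17232482  0.1265632 ] [ 1.71051931  0.69104874 -1.09646179] [ 0.02899447 -0.00054111 -0.01806471] [ 3.14156477e+00 -2.13965797e-04  2.95005587e+00]
```

In the tool's units: -0.001 m / 0.75 = -0.0013, -0.0005 m / 0.75 = -0.0007.

>>> drive_tool(
  plan="0 0 0 -0.0007 0 0 0; 0 0 0 -0.0013 0 0 0; 0 0 0 -0.0013 0 0 0; 0 0 0 -0.0013 0 0 0; 0 0 0 -0.0013 0 0 0",
)

```text
time: 9.95
tcp_pos: [0.5643, -0.1724, 0.1259]
orientation: [-3.142, 0.0, 2.95]
force: [-0.9, -0.3, 1.1]
grip_width: 0.134
finger_force: 45.0
```

In the tool's units: -0.001 m / 0.75 = -0.0013, -0.0005 m / 0.75 = -0.0007.

>>> drive_tool(
  plan="0 0 0 -0.0007 0 0 0; 0 0 0 -0.0013 0 0 0; 0 0 0 -0.0013 0 0 0; 0 0 0 -0.0013 0 0 0; 0 0 0 -0.0013 0 0 0",
)

```text
time: 10.45
tcp_pos: [0.5644, -0.1725, 0.1259]
orientation: [-3.141, 0.0, 2.95]
force: [-3.9, 1.4, 6.6]
grip_width: 0.127
finger_force: 45.0
```

Run:
```python
from plant import *
s=read_state(); print(s["tcp_pos"],s["force"],s["ft_torque"],s["orientation"])
```

```text
[ 0.56435102 -0.17246156  0.12589164] [-3.93824959  1.41096307  6.60104617] [ 0.20245533  0.55697901 -0.02539142] [-3.14143828e+00  2.78923448e-04  2.95012276e+00]
```

In the tool's units: -0.0005 m / 0.75 = -0.0007, -0.0004 m / 0.75 = -0.0005, -12 degrees / 180 = -0.0667.

>>> drive_tool(
  plan="0 0 0 0.0005 0 0 0; 0 0 -0.0001 0.0007 0 0 -0.0167; 0 -0.0001 -0.0004 0.0007 0 0 -0.0333; 0 -0.0001 -0.0005 0.0007 0 0 -0.05; 0 -0.0001 -0.0007 0.0007 0 0 -0.0667",
)

```text
time: 10.95
tcp_pos: [0.5645, -0.1728, 0.1259]
orientation: [3.141, 0.001, 2.739]
force: [-1.6, 1.5, 3.8]
grip_width: 0.133
finger_force: 45.0
```

```bash
cat > st.py <<'E'
from plant import *
import numpy as np
s=read_state(); print(s["time"],s["tcp_pos"].round(4),s["force"].round(1),s["ft_torque"].round(3),np.degrees(s["orientation"]).round(2),s["q"][5].round(3),s["joint_efforts"][5].round(3))
E
python3 st.py
```

```text
10.95 [ 0.5645 -0.1728  0.1259] [-1.6  1.5  3.8] [0.205 0.331 0.054] [1.7998e+02 3.0000e-02 1.5690e+02] -1.507 -0.482
```

In the tool's units: -0.0004 m / 0.75 = -0.0005, -0.0003 m / 0.75 = -0.0004, -10 degrees / 180 = -0.0556.

>>> drive_tool(
  plan="0 0 -0.0001 0 0 0 -0.0139; 0 -0.0001 -0.0003 0 0 0 -0.0278; 0 -0.0001 -0.0004 0 0 0 -0.0417; 0 -0.0003 -0.0005 0 0 0 -0.0556; 0 -0.0003 -0.0005 0 0 0 -0.0556",
)

```text
time: 11.45
tcp_pos: [0.5643, -0.1731, 0.1259]
orientation: [3.141, 0.001, 2.566]
force: [-3.0, 1.3, 5.8]
grip_width: 0.132
finger_force: 45.0
```

```bash
python3 st.py
```

```text
11.45 [ 0.5643 -0.1731  0.1259] [-3.   1.3  5.8] [ 0.194  0.275 -0.011] [1.7997e+02 3.0000e-02 1.4702e+02] -1.335 0.289
```

In the tool's units: -0.0002 m / 0.75 = -0.0003, -0.0001 m / 0.75 = -0.0001, -5 degrees / 180 = -0.0278.

>>> drive_tool(
  plan="0 0 -0.0001 0 0 0 -0.0083; 0 -0.0001 -0.0001 0 0 0 -0.0167; 0 -0.0001 -0.0003 0 0 0 -0.025; 0 -0.0001 -0.0003 0 0 0 -0.0278; 0 -0.0001 -0.0003 0 0 0 -0.0278",
)

```text
time: 11.95
tcp_pos: [0.5642, -0.1733, 0.1259]
orientation: [3.141, 0.001, 2.48]
force: [-2.5, 1.9, 5.9]
grip_width: 0.13
finger_force: 45.0
```

```bash
python3 st.py
```

```text
11.95 [ 0.5642 -0.1733  0.1259] [-2.5  1.9  5.9] [0.21  0.3   0.041] [1.7997e+02 3.0000e-02 1.4208e+02] -1.25 0.106
```

In the tool's units: -0.0001 m / 0.75 = -0.0001, -3 degrees / 180 = -0.0167.

>>> drive_tool(
  plan="0 0 0 0 0 0 -0.0056; 0 0 -0.0001 0 0 0 -0.0111; 0 -0.0001 -0.0001 0 0 0 -0.0167; 0 -0.0001 -0.0001 0 0 0 -0.0167; 0 -0.0001 -0.0001 0 0 0 -0.0167",
)

```text
time: 12.45
tcp_pos: [0.5641, -0.1734, 0.1259]
orientation: [3.141, 0.001, 2.427]
force: [-1.5, 0.5, 4.9]
grip_width: 0.133
finger_force: 45.0
```

```bash
python3 st.py
```

```text
12.45 [ 0.5641 -0.1734  0.1259] [-1.5  0.5  4.9] [0.199 0.306 0.039] [1.7996e+02 3.0000e-02 1.3909e+02] -1.198 0.031
```

In the tool's units: -0.0001 m / 0.75 = -0.0001, -3 degrees / 180 = -0.0167.

>>> drive_tool(
  plan="0 0 0 0 0 0 -0.0056; 0 0 -0.0001 0 0 0 -0.0111; 0 -0.0001 -0.0001 0 0 0 -0.0167; 0 -0.0001 -0.0001 0 0 0 -0.0167; 0 -0.0001 -0.0001 0 0 0 -0.0167",
)

```text
time: 12.95
tcp_pos: [0.5641, -0.1736, 0.1259]
orientation: [3.141, 0.001, 2.375]
force: [-2.1, 1.0, 5.3]
grip_width: 0.132
finger_force: 45.0
```

```bash
python3 st.py
```

```text
12.95 [ 0.5641 -0.1736  0.1259] [-2.1  1.   5.3] [0.171 0.269 0.053] [1.7996e+02 4.0000e-02 1.3609e+02] -1.146 0.031
```

In the tool's units: -0.0001 m / 0.75 = -0.0001, -3 degrees / 180 = -0.0167.

>>> drive_tool(
  plan="0 0 0 0 0 0 -0.0056; 0 0 -0.0001 0 0 0 -0.0111; 0 -0.0001 -0.0001 0 0 0 -0.0167; 0 -0.0001 -0.0001 0 0 0 -0.0167; 0 -0.0001 -0.0001 0 0 0 -0.0167",
)

```text
time: 13.45
tcp_pos: [0.564, -0.1737, 0.1259]
orientation: [3.141, 0.001, 2.323]
force: [-2.8, 1.9, 6.0]
grip_width: 0.13
finger_force: 45.0
```

```bash
python3 st.py
```

```text
13.45 [ 0.564  -0.1737  0.1259] [-2.8  1.9  6. ] [0.257 0.266 0.033] [1.7996e+02 3.0000e-02 1.3309e+02] -1.093 0.027
```

In the tool's units: -0.0001 m / 0.75 = -0.0001, -3 degrees / 180 = -0.0167.

>>> drive_tool(
  plan="0 0 0 0 0 0 -0.0056; 0 0 -0.0001 0 0 0 -0.0111; 0 -0.0001 -0.0001 0 0 0 -0.0167; 0 -0.0001 -0.0001 0 0 0 -0.0167; 0 -0.0001 -0.0001 0 0 0 -0.0167",
)

```text
time: 13.95
tcp_pos: [0.5637, -0.1739, 0.1259]
orientation: [3.141, 0.001, 2.271]
force: [-2.1, 0.5, 5.7]
grip_width: 0.134
finger_force: 45.0
```

```bash
python3 st.py
```

```text
13.95 [ 0.5637 -0.1739  0.1259] [-2.1  0.5  5.7] [0.151 0.391 0.151] [1.7998e+02 3.0000e-02 1.3010e+02] -1.041 0.109
```

In the tool's units: -0.0001 m / 0.75 = -0.0001, -3 degrees / 180 = -0.0167.

>>> drive_tool(
  plan="0 0 0 0 0 0 -0.0056; 0 0 -0.0001 0 0 0 -0.0111; 0 -0.0001 -0.0001 0 0 0 -0.0167; 0 -0.0001 -0.0001 0 0 0 -0.0167; 0 -0.0001 -0.0001 0 0 0 -0.0167",
)

```text
time: 14.45
tcp_pos: [0.5631, -0.1742, 0.1259]
orientation: [-3.141, 0.0, 2.219]
force: [-4.6, 0.5, 7.0]
grip_width: 0.133
finger_force: 45.0
```

```bash
python3 st.py
```

```text
14.45 [ 0.5631 -0.1742  0.1259] [-4.6  0.5  7. ] [0.039 0.674 0.216] [-1.7995e+02  1.0000e-02  1.2713e+02] -0.989 0.19
```

In the tool's units: -0.0001 m / 0.75 = -0.0001, -3 degrees / 180 = -0.0167.

>>> drive_tool(
  plan="0 0 0 0 0 0 -0.0056; 0 0 -0.0001 0 0 0 -0.0111; 0 -0.0001 -0.0001 0 0 0 -0.0167; 0 -0.0001 -0.0001 0 0 0 -0.0167; 0 -0.0001 -0.0001 0 0 0 -0.0167",
)

```text
time: 14.95
tcp_pos: [0.5626, -0.1745, 0.1259]
orientation: [-3.14, -0.0, 2.167]
force: [-5.6, 0.1, 7.6]
grip_width: 0.133
finger_force: 45.0
```

```bash
python3 st.py
```

```text
14.95 [ 0.5626 -0.1745  0.1259] [-5.6  0.1  7.6] [-0.042  0.876  0.314] [-1.7990e+02 -1.0000e-02  1.2416e+02] -0.938 0.329
```

In the tool's units: -0.0006 m / 0.75 = -0.0008, -0.0005 m / 0.75 = -0.0007, -1.5 degrees / 180 = -0.0083.

>>> drive_tool(
  plan="0 -0.0005 0 0 0 0 -0.0028; 0 -0.0007 0 0 0 0 -0.0056; 0 -0.0008 -0.0001 0 0 0 -0.0083; 0 -0.0008 -0.0001 0 0 0 -0.0111; 0 -0.0008 -0.0001 0 0 0 -0.0111",
)

```text
time: 15.45
tcp_pos: [0.5624, -0.1745, 0.1259]
orientation: [-3.141, 0.0, 2.132]
force: [-4.6, 0.2, 7.6]
grip_width: 0.135
finger_force: 45.0
```

```bash
python3 st.py
```

```text
15.45 [ 0.5624 -0.1745  0.1259] [-4.6  0.2  7.6] [-0.017  0.69   0.376] [-1.7994e+02  2.0000e-02  1.2214e+02] -0.903 0.37
```

In the tool's units: -0.0001 m / 0.75 = -0.0001, -2 degrees / 180 = -0.0111.

>>> drive_tool(
  plan="0 -0.0001 0 0 0 0 -0.0028; 0 -0.0001 0 0 0 0 -0.0056; 0 -0.0001 0 0 0 0 -0.0083; 0 -0.0001 0 0 0 0 -0.0111; 0 -0.0001 0 0 0 0 -0.0111",
)

```text
time: 15.95
tcp_pos: [0.5624, -0.1746, 0.1259]
orientation: [-3.141, 0.001, 2.097]
force: [-4.5, 0.6, 5.3]
grip_width: 0.134
finger_force: 45.0
```

```bash
python3 st.py
```

```text
15.95 [ 0.5624 -0.1746  0.1259] [-4.5  0.6  5.3] [-0.059  0.667  0.214] [-1.7995e+02  3.0000e-02  1.2013e+02] -0.868 0.274
```

In the tool's units: -0.0001 m / 0.75 = -0.0001, -2 degrees / 180 = -0.0111.

>>> drive_tool(
  plan="0 0 0 0 0 0 -0.0028; 0 0 0 0 0 0 -0.0056; 0 -0.0001 -0.0001 0 0 0 -0.0083; 0 -0.0001 -0.0001 0 0 0 -0.0111; 0 -0.0001 -0.0001 0 0 0 -0.0111",
)

```text
time: 16.45
tcp_pos: [0.5624, -0.1747, 0.1259]
orientation: [-3.141, 0.001, 2.061]
force: [-4.2, 0.6, 5.7]
grip_width: 0.133
finger_force: 45.0
```

```bash
python3 st.py
```

```text
16.45 [ 0.5624 -0.1747  0.1259] [-4.2  0.6  5.7] [-0.037  0.614  0.193] [-1.7997e+02  4.0000e-02  1.1811e+02] -0.833 0.202
```

In the tool's units: -0.001 m / 0.75 = -0.0013, -0.0005 m / 0.75 = -0.0007.

>>> drive_tool(
  plan="0 -0.0007 0 0.0004 0 0 0; 0 -0.0013 0 0.0005 0 0 0; 0 -0.0013 0 0.0005 0 0 0; 0 -0.0013 0 0.0005 0 0 0; 0 -0.0013 0 0.0005 0 0 0",
)

```text
time: 16.95
tcp_pos: [0.562, -0.1745, 0.1259]
orientation: [3.141, 0.001, 2.06]
force: [0.0, -0.7, 3.1]
grip_width: 0.129
finger_force: 45.0
```

```bash
python3 st.py;python3 st.py
```

```text
16.95 [ 0.562  -0.1745  0.1259] [ 0.  -0.7  3.1] [-0.196 -0.018  0.124] [1.7996e+02 5.0000e-02 1.1803e+02] -0.833 0.099
16.95 [ 0.562  -0.1745  0.1259] [ 0.  -0.7  3.1] [-0.196 -0.018  0.124] [1.7996e+02 5.0000e-02 1.1803e+02] -0.833 0.099
```

In the tool's units: -0.0001 m / 0.75 = -0.0001, -1.5 degrees / 180 = -0.0083.

>>> drive_tool(
  plan="0 0 0 0 0 0 -0.0028; 0 0 0 0 0 0 -0.0056; 0 0 0 0 0 0 -0.0083; 0 -0.0001 0 0 0 0 -0.0083; 0 -0.0001 0 0 0 0 -0.0083",
)

```text
time: 17.45
tcp_pos: [0.5617, -0.1742, 0.1259]
orientation: [3.141, 0.0, 2.034]
force: [1.6, -0.1, 4.2]
grip_width: 0.13
finger_force: 45.0
```

```bash
python3 st.py
```

```text
17.45 [ 0.5617 -0.1742  0.1259] [ 1.6 -0.1  4.2] [-0.08  -0.234  0.003] [1.7996e+02 2.0000e-02 1.1651e+02] -0.806 0.012
```

In the tool's units: -0.0001 m / 0.75 = -0.0001, -1.5 degrees / 180 = -0.0083.

>>> drive_tool(
  plan="0 0 0 0 0 0 -0.0028; 0 0 0 0 0 0 -0.0056; 0 0 0 0 0 0 -0.0083; 0 -0.0001 0 0 0 0 -0.0083; 0 -0.0001 0 0 0 0 -0.0083",
)

```text
time: 17.95
tcp_pos: [0.5615, -0.1742, 0.1259]
orientation: [3.141, 0.0, 2.007]
force: [0.8, -0.7, 4.7]
grip_width: 0.131
finger_force: 45.0
```

```bash
python3 st.py
```

```text
17.95 [ 0.5615 -0.1742  0.1259] [ 0.8 -0.7  4.7] [-0.103 -0.158 -0.016] [1.7997e+02 2.0000e-02 1.1501e+02] -0.78 0.04
```

In the tool's units: -0.0001 m / 0.75 = -0.0001, -1.5 degrees / 180 = -0.0083.

>>> drive_tool(
  plan="0 0 0 0 0 0 -0.0028; 0 0 0 0 0 0 -0.0056; 0 0 0 0 0 0 -0.0083; 0 -0.0001 0 0 0 0 -0.0083; 0 -0.0001 0 0 0 0 -0.0083",
)

```text
time: 18.45
tcp_pos: [0.5614, -0.1742, 0.1259]
orientation: [3.141, 0.0, 1.981]
force: [1.9, -0.1, 5.8]
grip_width: 0.133
finger_force: 45.0
```

```bash
python3 st.py
```

```text
18.45 [ 0.5614 -0.1742  0.1259] [ 1.9 -0.1  5.8] [-0.112 -0.109  0.105] [1.7998e+02 1.0000e-02 1.1351e+02] -0.754 0.041
```

In the tool's units: -0.0001 m / 0.75 = -0.0001, -1.5 degrees / 180 = -0.0083.

>>> drive_tool(
  plan="0 0 0 0 0 0 -0.0028; 0 0 0 0 0 0 -0.0056; 0 0 0 0 0 0 -0.0083; 0 -0.0001 0 0 0 0 -0.0083; 0 -0.0001 0 0 0 0 -0.0083",
)

```text
time: 18.95
tcp_pos: [0.5612, -0.1742, 0.1259]
orientation: [3.141, 0.0, 1.955]
force: [0.1, -0.5, 4.6]
grip_width: 0.135
finger_force: 45.0
```

```bash
python3 st.py
```

```text
18.95 [ 0.5612 -0.1742  0.1259] [ 0.1 -0.5  4.6] [-0.083 -0.138  0.084] [1.7998e+02 1.0000e-02 1.1201e+02] -0.728 0.053
```

In the tool's units: -0.0001 m / 0.75 = -0.0001, -1.5 degrees / 180 = -0.0083.

>>> drive_tool(
  plan="0 0 0 0 0 0 -0.0028; 0 0 0 0 0 0 -0.0056; 0 0 0 0 0 0 -0.0083; 0 -0.0001 0 0 0 0 -0.0083; 0 -0.0001 0 0 0 0 -0.0083",
)

```text
time: 19.45
tcp_pos: [0.5613, -0.1742, 0.1259]
orientation: [3.141, 0.0, 1.929]
force: [1.9, 0.5, 4.9]
grip_width: 0.132
finger_force: 45.0
```

```bash
python3 st.py
```

```text
19.45 [ 0.5613 -0.1742  0.1259] [1.9 0.5 4.9] [-0.037 -0.242  0.151] [1.7996e+02 2.0000e-02 1.1053e+02] -0.702 0.2
```

In the tool's units: -0.0001 m / 0.75 = -0.0001, -1.5 degrees / 180 = -0.0083.

>>> drive_tool(
  plan="0 0 0 0 0 0 -0.0028; 0 0 0 0 0 0 -0.0056; 0 0 0 0 0 0 -0.0083; 0 -0.0001 0 0 0 0 -0.0083; 0 -0.0001 0 0 0 0 -0.0083",
)

```text
time: 19.95
tcp_pos: [0.5613, -0.1742, 0.1259]
orientation: [3.141, 0.0, 1.903]
force: [1.3, -0.1, 5.5]
grip_width: 0.134
finger_force: 45.0
```

```bash
python3 st.py
```

```text
19.95 [ 0.5613 -0.1742  0.1259] [ 1.3 -0.1  5.5] [-0.07  -0.277  0.315] [1.7996e+02 2.0000e-02 1.0905e+02] -0.676 0.309
```

In the tool's units: -0.0001 m / 0.75 = -0.0001, -1.5 degrees / 180 = -0.0083.

>>> drive_tool(
  plan="0 0 0 0 0 0 -0.0028; 0 0 0 0 0 0 -0.0056; 0 0 0 0 0 0 -0.0083; 0 -0.0001 0 0 0 0 -0.0083; 0 -0.0001 0 0 0 0 -0.0083",
)

```text
time: 20.45
tcp_pos: [0.5612, -0.1742, 0.1259]
orientation: [3.141, 0.0, 1.877]
force: [1.4, 0.5, 4.9]
grip_width: 0.128
finger_force: 45.0
```

```bash
python3 st.py
```

```text
20.45 [ 0.5612 -0.1742  0.1259] [1.4 0.5 4.9] [ 0.051 -0.273  0.283] [1.7996e+02 2.0000e-02 1.0754e+02] -0.65 0.278
```

In the tool's units: -0.0001 m / 0.75 = -0.0001, -1.5 degrees / 180 = -0.0083.

>>> drive_tool(
  plan="0 0 0 0 0 0 -0.0028; 0 0 0 0 0 0 -0.0056; 0 0 0 0 0 0 -0.0083; 0 -0.0001 0 0 0 0 -0.0083; 0 -0.0001 0 0 0 0 -0.0083",
)

```text
time: 20.95
tcp_pos: [0.5611, -0.1743, 0.1259]
orientation: [3.141, 0.0, 1.851]
force: [2.5, 0.6, 4.8]
grip_width: 0.13
finger_force: 45.0
```

```bash
python3 st.py
```

```text
20.95 [ 0.5611 -0.1743  0.1259] [2.5 0.6 4.8] [-0.012 -0.339  0.196] [1.7995e+02 2.0000e-02 1.0603e+02] -0.624 0.211
```

In the tool's units: -0.0001 m / 0.75 = -0.0001, -1.5 degrees / 180 = -0.0083.

>>> drive_tool(
  plan="0 0 0 0 0 0 -0.0028; 0 0 0 0 0 0 -0.0056; 0 0 0 0 0 0 -0.0083; 0 -0.0001 0 0 0 0 -0.0083; 0 -0.0001 0 0 0 0 -0.0083",
)

```text
time: 21.45
tcp_pos: [0.561, -0.1742, 0.1259]
orientation: [3.141, 0.0, 1.824]
force: [3.2, 0.7, 4.8]
grip_width: 0.13
finger_force: 45.0
```

```bash
python3 st.py
```

```text
21.45 [ 0.561  -0.1742  0.1259] [3.2 0.7 4.8] [ 0.061 -0.385  0.152] [1.7995e+02 1.0000e-02 1.0452e+02] -0.597 0.166
```

In the tool's units: -0.0001 m / 0.75 = -0.0001, -1.5 degrees / 180 = -0.0083.

>>> drive_tool(
  plan="0 0 0 0 0 0 -0.0028; 0 0 0 0 0 0 -0.0056; 0 0 0 0 0 0 -0.0083; 0 -0.0001 0 0 0 0 -0.0083; 0 -0.0001 0 0 0 0 -0.0083",
)

```text
time: 21.95
tcp_pos: [0.5609, -0.1741, 0.1259]
orientation: [3.141, 0.0, 1.798]
force: [2.2, -0.1, 4.4]
grip_width: 0.13
finger_force: 45.0
```

```bash
python3 st.py
```

```text
21.95 [ 0.5609 -0.1741  0.1259] [ 2.2 -0.1  4.4] [-0.026 -0.343  0.114] [179.95   0.   103.02] -0.571 0.15
```

In the tool's units: -1 degrees / 180 = -0.0056.

>>> drive_tool(
  plan="0 0 0 0 0 0 -0.0028; 0 0 0 0 0 0 -0.0056; 0 0 0 0 0 0 -0.0056; 0 0 0 0 0 0 -0.0056; 0 0 0 0 0 0 -0.0056",
)

```text
time: 22.45
tcp_pos: [0.5608, -0.1741, 0.1259]
orientation: [3.141, -0.0, 1.78]
force: [0.9, 0.4, 5.8]
grip_width: 0.135
finger_force: 45.0
```

```bash
python3 st.py
```

```text
22.45 [ 0.5608 -0.1741  0.1259] [0.9 0.4 5.8] [ 0.077 -0.272  0.097] [ 1.7996e+02 -1.0000e-02  1.0200e+02] -0.554 0.062
```

In the tool's units: -1 degrees / 180 = -0.0056.

>>> drive_tool(
  plan="0 0 0 0 0 0 -0.0028; 0 0 0 0 0 0 -0.0056; 0 0 0 0 0 0 -0.0056; 0 0 0 0 0 0 -0.0056; 0 0 0 0 0 0 -0.0056",
)

```text
time: 22.95
tcp_pos: [0.5606, -0.1742, 0.1259]
orientation: [3.141, -0.0, 1.763]
force: [1.1, 0.5, 6.6]
grip_width: 0.129
finger_force: 45.0
```

```bash
python3 st.py
```

```text
22.95 [ 0.5606 -0.1742  0.1259] [1.1 0.5 6.6] [-0.014 -0.192  0.055] [ 1.7998e+02 -1.0000e-02  1.0100e+02] -0.536 0.054
```

In the tool's units: -1 degrees / 180 = -0.0056.

>>> drive_tool(
  plan="0 0 0 0 0 0 -0.0028; 0 0 0 0 0 0 -0.0056; 0 0 0 0 0 0 -0.0056; 0 0 0 0 0 0 -0.0056; 0 0 0 0 0 0 -0.0056",
)

```text
time: 23.45
tcp_pos: [0.5605, -0.1742, 0.1259]
orientation: [3.141, -0.0, 1.745]
force: [1.1, 0.3, 6.1]
grip_width: 0.13
finger_force: 45.0
```

```bash
python3 st.py
```

```text
23.45 [ 0.5605 -0.1742  0.1259] [1.1 0.3 6.1] [-0.008 -0.144  0.088] [ 1.7999e+02 -1.0000e-02  1.0000e+02] -0.519 0.055
```

In the tool's units: 0.0007 m / 0.75 = 0.0009, 0.0005 m / 0.75 = 0.0007.

>>> drive_tool(
  plan="0 0 0 0.0007 0 0 0; 0.02 0 0 0.0009 0 0 0; 0.03 0 0 0.0009 0 0 0; 0.04 0 0 0.0009 0 0 0; 0.04 0 0 0.0009 0 0 0",
)

```text
time: 23.95
tcp_pos: [0.5597, -0.1741, 0.1255]
orientation: [-3.14, -0.001, 1.746]
force: [-0.4, 0.7, 0.3]
grip_width: 0.446
finger_force: 0.0
```

In the tool's units: 0.1 m / 0.75 = 0.1333, 0.06 m / 0.75 = 0.08.

>>> drive_tool(
  plan="0.04 0 0 0 0 0 0; 0.04 0 0 0.0133 0 0 0; 0.04 0 0 0.04 0 0 0; 0.04 0 0 0.08 0 0 0; 0.04 0 0 0.1333 0 0 0",
)

```text
time: 24.45
tcp_pos: [0.5591, -0.1738, 0.226]
orientation: [-3.138, -0.002, 1.746]
force: [0.6, -1.1, -1.4]
grip_width: 0.456
finger_force: 0.0
```

In the tool's units: 0.18 m / 0.75 = 0.24, 0.14 m / 0.75 = 0.1867.

>>> drive_tool(
  plan="0.04 -0.0133 0.04 0.0133 0 0 0; 0.04 -0.0267 0.08 0.0267 0 0 0; 0.04 -0.04 0.1333 0.04 0 0 0; 0.04 -0.04 0.1867 0.04 0 0 0; 0.04 -0.04 0.24 0.04 0 0 0",
)

```text
time: 24.95
tcp_pos: [0.5305, 0.007, 0.2582]
orientation: [3.139, 0.001, 1.745]
force: [1.0, -0.3, -0.0]
grip_width: 0.454
finger_force: 0.0
```

In the tool's units: 0.1 m / 0.75 = 0.1333, 0.08 m / 0.75 = 0.1067.

>>> drive_tool(
  plan="0.04 0 0.0533 0 0 0 0; 0.04 0 0.1067 0 0 0 0; 0.04 0 0.1333 0 0 0 0; 0.04 0 0.1333 0 0 0 0; 0.04 0 0.1333 0 0 0 0",
)

```text
time: 25.45
tcp_pos: [0.5305, 0.1058, 0.2569]
orientation: [3.141, 0.001, 1.747]
force: [-0.2, -0.1, 0.6]
grip_width: 0.452
finger_force: 0.0
```

Run:
```python
from h import *
S=grab("scene");T=grab("top")
cv2.imwrite("pics/end.png",np.hstack([cv2.resize(cv2.convertScaleAbs(c["frame"][v:v+150,u:u+130,::-1],alpha=2.2,beta=25),None,fx=3,fy=3) for c,u,v in((S,160,150),(T,340,140))]))
for n,c,bb in(("scene",S,(215,180,285,250)),("top",T,(360,180,425,260))):
    W=cloud(c)[bb[1]:bb[3],bb[0]:bb[2]].reshape(-1,3); W=W[np.abs(W).max(1)<2]
    for lo,hi in((.097,.108),(.124,.145)):
        p=W[(W[:,2]>lo)&(W[:,2]<hi)]
        if len(p)>5: print(n,lo,len(p),np.median(p[:,2]).round(4),cv2.minAreaRect(p[:,:2].astype(np.float32)))
```

```text
scene 0.097 413 0.1007 ((0.5723740458488464, -0.17145749926567078), (0.05679081380367279, 0.03668687492609024), 87.74836730957031)
scene 0.124 240 0.1298 ((0.5603734254837036, -0.171321839094162), (0.014782294631004333, 0.05135973170399666), 11.933558464050293)
top 0.097 529 0.1023 ((0.5602533221244812, -0.17121706902980804), (0.05796445906162262, 0.05643492564558983), 18.075185775756836)
top 0.124 218 0.1323 ((0.5607229471206665, -0.17178678512573242), (0.012514946982264519, 0.052793554961681366), 9.71657943725586)
```

View pics/end.png

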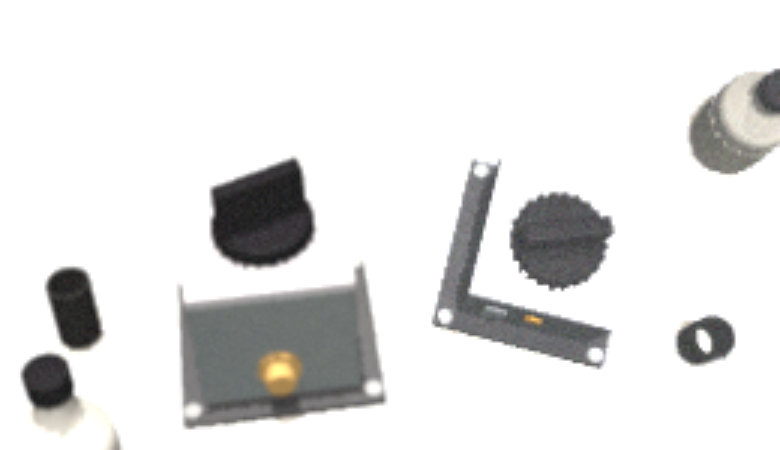

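The cap sits flat on the flange: its disc is at scene crop (263,235) and top crop (560,240), with the disc top at z≈0.102. The wing is at about 100°, and the bystanders are where they were. Handing in.

```bash
python3 -c "
from plant import sign_off; print(sign_off())"
```

```text
the job is handed in; nothing more can be done
None
```

The black cap is seated flat on the tank neck and released; the wrist torque rose and fell for exactly two ratchet teeth (I can't see the lugs under the flange to confirm the count), the bystanders were not touched, and the job was handed in at about 25.6 s.

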